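# Screw the hose elbow into the clamped fitting and clock it to the pointer

## Robot

A 6-joint arm with a two-finger parallel gripper is mounted at the origin on the work surface. World frame = base frame: x ahead of the robot, y to its left, z up, the work surface at z = 0. Lengths are in m, angles in rad, forces in N, time in s.
With the tool pointing down it reaches from about 0.425 to 0.95 m from the base axis. Payload 14.7 kg.
Tool frame: the origin (TCP) lies on the centre line of the jaws, within the pads' length; the fingertips stand 17 mm ahead of it and the grasp point (between the pads) lies 2 mm behind it (arm.tip_extent is the distance from the TCP to the fingertips, in m); z points along the fingers, y is the line along which they close (so a half turn about z gives the same grasp; the last joint's range is limited). The gripper opens to 85 mm and grips with 20 to 120 N. Pads are 22 mm wide; open, the fingers measure 114 mm over their backs; the gripper's body (76 mm by 85 mm) begins 54 mm behind the grasp point. The pads swing forward as they close: fully open they stand 13 mm farther back than shut.
Start: joints at [1.102, 0.48, 1.596, -0, 1.065, -0.047], TCP at [0.266, 0.593, 0.217] pointing down, gripper open.
Joint ranges: [-2.75, 2.75], [-0.82, 2.05], [0.23, 2.67], [-1.56, 4.7], [0.09, 2.69], [-2.92, 2.92]. Speed limits (rad/s): [1.89, 1.89, 2.39, 3.01, 3.01, 3.01].

## Interface

Orientations are given as a unit quaternion [w, x, y, z].
In Python, from bench import arm gives the robot as it stands.
- The arm moves only by the tool move_arm, never from a script. Its argument "motion" is a list that holds one entry, the list of rows, each a list of 4 numbers: the shift along the tool's x, y, z in mm, then the turn about the tool's z in degrees. In form: [[[tx, ty, tz, spin], ...]]. A call has 1 to 5 rows; each row is the pose to reach, as a shift and turn from the pose commanded when the call began, along the tool's axes at that moment; what a row does not reach only later rows make up. A row lasts 1/8 s, in which the tool goes at most 62.5 mm and 10.7 degrees, less where a joint would pass 70% of its speed; a pose out of reach is approached as far as the arm can. A call with a gripper value outside its range is refused whole. "grip" is the opening, from -1 (shut) to 1 (fully open), set as the call begins (left out, the last holds). The fingers move at their own pace and stop on an object; "newtons" is the grip in N (left out, the last holds). Time passes only in rows, so rows that repeat a pose let the fingers close. It gives the time, the measured TCP pose, the force, the opening and the grip force at its end, in the units of the state.
- arm.get_state(): the state, without advancing time (a new reading comes with each control period).
- arm.read_camera(name): name is "scene" or "top" or "wrist"; returns a dict with "img" (480x640x3 uint8, red, green, blue), "range_z" (480x640 float32, m along the optical axis (not along the pixel's ray), 0 where there is no reading), "mtx" (3x3 intrinsics, pixels), "R" (3x3) and "t" (3): a world point X has camera coordinates R X + t. Camera axes: x right, y down, z forward; pixel columns grow to the right and rows downward; lengths in m; the calibration is good to about 2 mm. The wrist camera is an equidistant fisheye: a pixel r from the principal point sees the ray r / f radians off the axis. A picture is of the moment at which its call begins.
- arm.finish_job(): hands the job in; it is judged then, once.
Trained networks look in a picture, given as the dict that the camera call returned (one of the last four; its "shot" number tells which), for a name from the list of things; names that differ only in an ending like _2 or _b are one class to them, and where a whole thing is asked for, a point or a joint stands for the part that bears it (a point fixed in the world has none). Each returns a list of dicts, best first, with "score" (0 to 1); they miss things now and then, are a little off and sometimes report something else, mostly with a low value. They report only what shows in the picture. A call takes as long as a camera call. They do not tell look-alikes from the thing itself.
- arm.spot_in(picture, label): "position" ([column, row] in pixels, amid what is visible of it).
The state is a dict: "time": time; "joint_pos": joint angles; "dq": joint speeds; "tau": joint torques, N m; "eef_pos": TCP position; "tcp_rot": TCP orientation; "wrist_force": force on the tool from outside, world axes, zero at the start; "wrist_torque": the same for the moment, N m; "gripper_width": finger opening in m; "finger_force": force on a finger pad.
Only numpy, scipy, OpenCV 4.12 (cv2) and the standard library are available. Lean on these libraries where they do the work, as an engineer would, in place of code of your own. Each camera call takes 0.05 s, during which the arm holds its last target. There are 200 camera calls.

## Task

Take the brass hose elbow out of the wooden rack and start it in the fitting clamped in the bench vise: press it only lightly and feel for the place where it drops in. Then screw it clockwise, feel the resistance rise as it comes down snug, stop when its hose outlet stands right over the fitting's pointer without overshooting, and let go, leaving it sitting down in the fitting. Do not force it, and leave the other things where they are.

Things in the scene. Friction and masses are not known exactly. Their poses are not given: they have to be found in the camera images.
- elbow_block (a point): Brass hose elbow, loose, about 0.4 kg, upright in one hole of the wooden rack, collar on the rack's top; the only fitting with a sideways outlet. The point is the centre of its gripping block: 30 mm along x, 28 mm across y, 42 mm high (grip it across y). Elbow axes: z up its axis, x towards the outlet. A collar, 48 mm wide, 6 mm thick, has its underside 27 mm below this point.
- elbow_foot (a point): Lower end of the elbow, on its axis, 63 mm below the block's centre; same axes. Under the collar comes a round spigot 34 mm thick, 23 mm long, tapered at its foot, then an off-centre flat tang, 28 mm (along x) by 10 mm (across y, its middle at y = +3 mm), the lowest 13 mm.
- outlet_tip (a point): Tip of the elbow's barbed hose outlet, a stub 13 mm thick (barbs 17 mm) that runs level from the block, 51 mm from the elbow's axis along its x, at the height of the block's centre.
- mouth (a point): Centre of the open mouth, at its rim 112 mm above the table, of the brass female fitting (56 mm outside, 36 mm bore) clamped upright in a blue bench vise (jaw tops 88 mm high). x points along the fitting's flat pointer, z up. Elbow on top but not dropped in: block centre about 41 mm above the rim; dropped in: 29 mm; screwed home: 28 mm, the collar 1 mm clear of the rim.
- bore (a point): In the bore, 22 mm under the rim (axes as mouth): top of a threaded insert whose 12 mm deep slot takes the tang at one angle only (within about 5 degrees, 1.2 mm to spare a side). That angle differs each time and is not measured: it fits with the outlet somewhere 30 to 80 degrees anticlockwise (from above) of the pointer. To find it: rest lightly, lift a little, turn, try again.
- pointer_tip (a point): Tip of the flat brass pointer, 6 mm wide, sticking out level under the rim to 62 mm from the mouth's centre; the outlet must end above it. Dropped in, elbow and insert screw clockwise together at an even 0.12 N m, sinking 1 mm per rad; over the last 17 degrees before the pointer resistance rises, to about 0.3 N m. They stay where left.
- rack: Wooden rack block, fixed, 90 mm (x) by 270 mm (y) by 45 mm high, with three holes 39 mm in diameter, 90 mm apart along y. Origin: middle of its underside. The elbow, a straight hex nipple and a square-headed plug stand in the holes in any order, each standing 39 mm or less above the rack's top except the elbow, which stands 48 mm above.
- nipple: Straight brass pipe nipple with a hex of 43 mm, standing in the rack; must be left there. Origin on its axis, 30 mm under the rack's top.
- plug: Brass plug with a round flange of 48 mm and an 18 mm square head, standing in the rack; must be left there. Origin on its axis, 30 mm under the rack's top.
- spanner: Steel spanner lying on the table, 200 mm long; to be left alone. Origin at its middle.
- mug: Orange plastic mug, 76 mm wide, 90 mm high; to be left alone. Origin under its centre.
- dish: Terracotta bowl, 110 mm wide, 35 mm high; to be left alone. Origin under its centre.
- pot: Small terracotta cup, 56 mm wide, 55 mm high; to be left alone. Origin under its centre.
- tin: Steel tin, 50 mm wide, 50 mm high; to be left alone. Origin under its centre.
Not all that is in view belongs to the job. Leave any black look-alike of the part that bears elbow_block alone.

How it is judged:
On the way:
1. the elbow has dropped into the thread (block centre less than 34 mm above the rim, axis within 4 mm of the mouth's) with its outlet still at least 14 degrees anticlockwise of the pointer (horizontal distance between elbow_block and mouth below 0.004 m and z of elbow_block in the frame of mouth below 0.034 m and y of outlet_tip in the frame of mouth above 0.0125 m), for 0.1 s.
At the end, for the whole second after the job is handed in: The elbow sits down in the clamped fitting, released and at rest: axis within 4 mm of the mouth's, block centre less than 31 mm above the rim (28 when fully home), tilted less than 5 degrees, its outlet within 9 mm (10 degrees) of straight above the pointer (horizontal distance between elbow_block and mouth below 0.004 m and z of elbow_block in the frame of mouth below 0.031 m and angle between elbow_block's own z axis and vertical below 0.09 rad and x of outlet_tip in the frame of mouth above 0.04 m and y of outlet_tip in the frame of mouth between -0.009 and 0.009 m and linear speed of elbow below 0.02 m/s); the robot touches nothing.
It fails at once if the elbow is forced: pressed on the clamped fitting with more than 40 N before it has dropped in (contact force between elbow and vise above 40 N and z of elbow_block in the frame of mouth above 0.036 m).
It fails at once if the elbow is forced: more than 80 N between it and the clamped fitting at any time (contact force between elbow and vise above 80 N).
It fails at once if overtightened: screwed more than 17 degrees past the pointer (horizontal distance between elbow_block and mouth below 0.005 m and z of elbow_block in the frame of mouth below 0.033 m and x of outlet_tip in the frame of mouth above 0 m and y of outlet_tip in the frame of mouth below -0.015 m).
It fails at once if another thing is moved by more than 25 mm (distance of any of nipple, plug, spanner, mug, dish, pot, tin from where it was at the start of the episode above 0.025 m).
It also fails if it takes over 61 s, if anything falls off the work surface, if the arm or the gripper's body presses on something with over 40 N, if the wrist force passes 120 N, or if a joint passes its speed limit or range.

## Working session

There is one attempt and no reset: what is moved stays moved. The work goes in short steps, Python scripts to look and compute and a tool call to move; the robot and the scene stay as the last step left them, time stands still between calls to the robot, and variables do not carry over. Pictures are saved under pics/ and viewed, at most 10 in all, crops included, and the job is handed in when it is done.

Besides the shell and the picture viewer there is one more tool, called after "Request:" as a command line: name --argument value ..., lists and objects as JSON in quotes. move_arm: Moves the arm, as the interface text tells. Its arguments: {"type":"object","properties":{"motion":{"type":"array","items":{"type":"array","items":{"type":"array","items":{"type":"number"}}}},"grip":{"type":"number"},"newtons":{"type":"number"}},"required":["motion"]}

```bash
mkdir -p pics; cat > h.py <<'E'
from bench import arm
import numpy as np, cv2
def w(p,u,v,z=None):
    K=p["mtx"];R=np.array(p["R"]);t=np.array(p["t"])
    r=R.T@np.array([(u-K[0][2])/K[0][0],(v-K[1][2])/K[1][1],1.]);c=-R.T@t
    d=p["range_z"][int(round(v)),int(round(u))] if z is None else (z-c[2])/r[2]
    return c+r*d
def cloud(p):
    K=np.array(p["mtx"]);v,u=np.mgrid[:480,:640];d=p["range_z"]
    P=np.stack([(u-K[0,2])/K[0,0]*d,(v-K[1,2])/K[1,1]*d,d],-1)
    return (P-np.array(p["t"]))@np.array(p["R"])
def save(p,n): cv2.imwrite("pics/"+n,cv2.cvtColor(p["img"],cv2.COLOR_RGB2BGR))
E
python3 - <<'E'
from h import *
for n in("top","scene"):
    p=arm.read_camera(n); save(p,n+".png"); np.savez(n,**{k:np.array(p[k]) for k in("img","range_z","mtx","R","t")})
    print(n,np.round(-np.array(p["R"]).T@p["t"],3))
    for l in("elbow_block","outlet_tip","mouth","pointer_tip","rack","nipple","plug"):
        for q in arm.spot_in(p,l)[:3]:
            u,v=q["position"]; print(l,round(q["score"],2),np.round([u,v]),np.round(w(p,u,v),3))
s=arm.get_state(); print(s["eef_pos"],s["tcp_rot"],s["time"])
E
```

```text
top [0.354 0.104 1.12 ]
elbow_block 0.91 [215. 320.] [0.351 0.314 0.04 ]
elbow_block 0.78 [205. 241.] [0.497 0.325 0.091]
elbow_block 0.6 [128. 304.] [0.386 0.48  0.044]
outlet_tip 0.97 [126. 304.] [0.385 0.481 0.048]
outlet_tip 0.86 [208. 241.] [0.497 0.319 0.089]
outlet_tip 0.74 [218. 318.] [0.354 0.309 0.038]
mouth 0.89 [477. 242.] [ 0.485 -0.183  0.079]
mouth 0.43 [456. 133.] [ 0.723 -0.175  0.004]
pointer_tip 0.98 [471. 242.] [ 0.481 -0.163  0.112]
rack 0.77 [257. 246.] [0.491 0.232 0.048]
nipple 0.91 [294. 225.] [0.525 0.159 0.084]
plug 0.84 [250. 235.] [0.509 0.242 0.07 ]
scene [1.069 0.71  0.84 ]
elbow_block 0.94 [417. 314.] [0.51  0.337 0.077]
elbow_block 0.86 [461. 283.] [0.362 0.318 0.032]
elbow_block 0.71 [525. 346.] [0.403 0.481 0.042]
outlet_tip 0.81 [530. 345.] [0.39  0.483 0.037]
outlet_tip 0.66 [420. 313.] [0.509 0.341 0.081]
outlet_tip 0.59 [461. 282.] [0.363 0.318 0.035]
mouth 0.93 [242. 182.] [ 0.522 -0.124  0.085]
pointer_tip 0.88 [242. 179.] [ 0.516 -0.13   0.088]
rack 0.78 [378. 305.] [0.525 0.264 0.046]
nipple 0.71 [334. 267.] [1.069 0.71  0.84 ]
nipple 0.23 [210. 289.] [0.702 0.01  0.006]
plug 0.76 [376. 293.] [0.517 0.251 0.061]
plug 0.58 [288. 344.] [0.675 0.202 0.006]
plug 0.3 [418. 317.] [0.509 0.338 0.07 ]
[0.2661117  0.59302787 0.21752687] [2.06127714e-05 2.09336499e-01 9.77843663e-01 1.28335132e-05] 0.8
```

View pics/top.png

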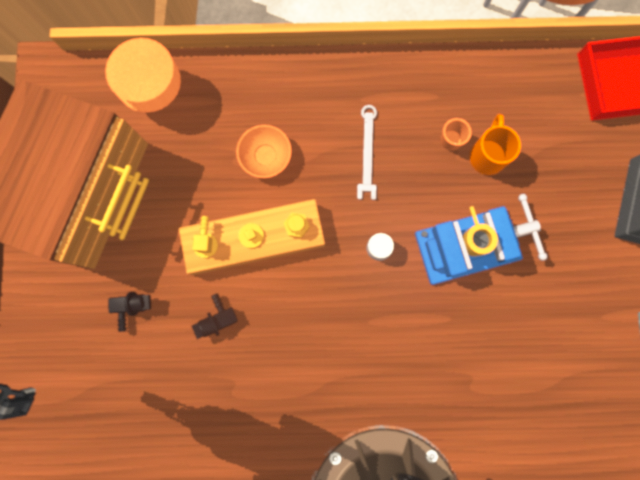

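View pics/scene.png

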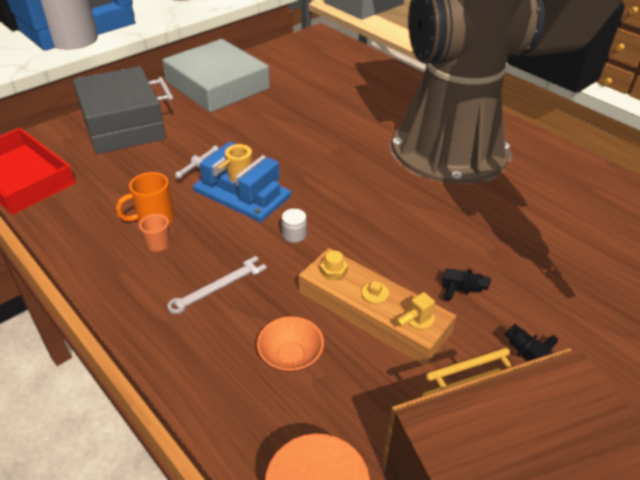

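The candidates are the brass elbow in the rack's left hole at top (203,242), and black look-alikes at (215,320) and (128,304). The brass one fits because it stands upright in the rack with a sideways outlet pointing up the image to (205,220). The fitting's mouth is at (482,239), and its pointer runs to about (474,210). I'll confirm both in an enlarged crop.

```bash
python3 - <<'E'
from h import *
p=dict(np.load("top.npz"));im=cv2.cvtColor(p["img"],cv2.COLOR_RGB2BGR)
a=cv2.resize(im[200:290,165:235+20],None,fx=6,fy=6,interpolation=cv2.INTER_CUBIC)[:, :396]
b=cv2.resize(im[195:285,445:511],None,fx=6,fy=6,interpolation=cv2.INTER_CUBIC)
cv2.imwrite("pics/crop.png",np.hstack([a,b]))
C=cloud(p);Z=C[...,2];V,U=np.mgrid[:480,:640]
def comp(m,n):
    P=C[m][:, :2].astype(np.float32); r=cv2.minAreaRect(P); print(n,len(P),"mean",P.mean(0).round(4),"z",Z[m].mean().round(4),"rect",r, "uv",U[m].mean().round(1),V[m].mean().round(1))
R=(U>165)&(U<240)&(V>200)&(V<290)
comp(R&(Z>.089)&(Z<.12),"block top"); comp(R&(Z>.068)&(Z<.0885),"outlet")
Fm=(U>445)&(U<515)&(V>195)&(V<285)
comp(Fm&(Z>.107)&(Z<.118),"rim"); comp(Fm&(Z>.094)&(Z<.106),"pointer")
comp((Z>.041)&(Z<.05)&(U>165)&(U<335)&(V>195)&(V<280),"rack")
m=Fm&(Z>.107)&(Z<.118);P=C[m][:,:2].astype(np.float32);print(cv2.minEnclosingCircle(P))
print(np.round(Z[205:262:3,192:218:3],3)); print(np.round(Z[203:262:3,464:505:3],3))
E
```

```text
block top 239 mean [0.4941 0.3316] z 0.0936 rect ((0.494255930185318, 0.3318072259426117), (0.02835116907954216, 0.030008576810359955), 84.62928771972656) uv 200.6 242.2
outlet 193 mean [0.5189 0.327 ] z 0.0785 rect ((0.5124627947807312, 0.32737821340560913), (0.024458421394228935, 0.06730900704860687), 83.59053039550781) uv 204.9 230.2
rim 497 mean [ 0.492  -0.1817] z 0.1119 rect ((0.4989220201969147, -0.17441752552986145), (0.08336076140403748, 0.05546794459223747), 38.6237907409668) uv 480.9 236.1
pointer 117 mean [ 0.4884 -0.1794] z 0.1002 rect ((0.5009321570396423, -0.18495890498161316), (0.08524749428033829, 0.06159716472029686), 8.029985427856445) uv 478.1 239.0
rack 4814 mean [0.5104 0.2423] z 0.0459 rect ((0.5118290185928345, 0.2438019961118698), (0.09097712486982346, 0.2700577974319458), 11.030020713806152) uv 252.1 236.2
((0.50544673204422, -0.18104152381420135), 0.04481758549809456)
[[-0.001  0.002 -0.002 -0.003  0.003  0.001  0.003  0.004  0.003]
 [ 0.001 -0.001 -0.003  0.001  0.001 -0.    -0.001  0.     0.002]
 [ 0.     0.     0.005  0.004  0.003 -0.001  0.001  0.     0
[... 3263 characters left out ...]
07e-01  1.12e-01  1.12e-01  1.11e-01  1.11e-01
   1.11e-01  1.09e-01  1.11e-01  1.12e-01  8.70e-02  8.80e-02  8.70e-02]
 [ 8.90e-02  7.00e-02  9.10e-02  1.01e-01  1.11e-01  1.14e-01  1.13e-01
   1.14e-01  1.12e-01  5.20e-02  6.40e-02  8.10e-02  9.10e-02  8.40e-02]
 [ 8.80e-02  8.40e-02  6.30e-02  8.30e-02  8.90e-02  9.60e-02  1.00e-01
   5.20e-02  4.80e-02  3.70e-02  1.60e-02  7.70e-02  9.00e-02  9.20e-02]
 [ 8.50e-02  9.00e-02  5.20e-02  5.10e-02  5.10e-02  4.90e-02  2.00e-02
   1.70e-02  1.50e-02  2.10e-02  2.00e-02  7.30e-02  8.80e-02  8.70e-02]
 [ 8.80e-02  8.30e-02  3.30e-02  1.80e-02  2.30e-02  2.20e-02  2.10e-02
   1.60e-02  1.80e-02  2.20e-02  2.20e-02  6.40e-02  5.90e-02  7.40e-02]]
```

View pics/crop.png

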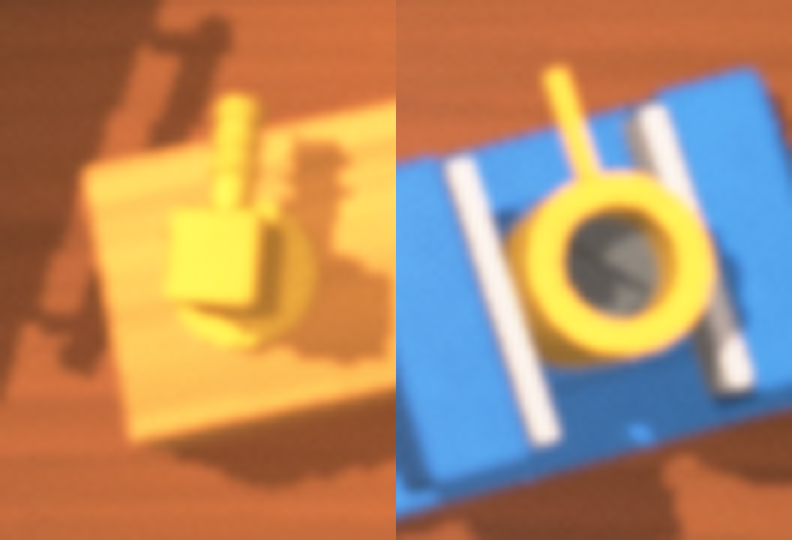

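The crop shows the brass block with its outlet up the image (tip near full-frame (204,217)), and the fitting with its pointer (tip near (472,207)). In the depth, part of the bore floor is at 0.090 and part at 0.078, so the slot is visible. I'll fit the rim, pointer, elbow and slot.

```bash
python3 - <<'E'
from h import *
from scipy.optimize import least_squares
from scipy.spatial.transform import Rotation as Ro
p=dict(np.load("top.npz"));C=cloud(p);Z=C[...,2];V,U=np.mgrid[:480,:640]
Fm=(U>460)&(U<502)&(V>200)&(V<262)
# reproject rim pixels at z=.112 from colour+depth, exclude pointer
c=np.array([.485,-.182])
m=Fm&(Z>.1)&(Z<.12)
def atz(m,z): return np.array([w(p,u,v,z)[:2] for u,v in zip(U[m],V[m])])
P=atz(m,.112)
f=lambda q:(lambda r:np.clip(np.maximum(18-r,0)+np.maximum(r-28,0),0,4)-0)(np.hypot(*(P-q).T)*1e3)
# mask correlation: brass annulus 18..28 by grid
best=min((np.sum((lambda r:((r<.018)|((r>.028)&(r<.035))).astype(int))(np.hypot(*(P-[x,y]).T)))-np.sum((lambda r:(r<.028)&(r>.018))(np.hypot(*(P-[x,y]).T))),x,y) for x in np.arange(.47,.5,.0005) for y in np.arange(-.2,-.165,.0005))
c=np.array(best[1:]);print("mouth",best)
r=np.hypot(*(P-c).T);
pt=P[(r>.033)&(r<.07)];d=pt-c;d=d[d[:,0]>.02];a=np.degrees(np.arctan2(d[:,1],d[:,0]));print("pointer ang",np.median(a),a.std(),len(a),np.hypot(*d.T).max(), "mean dir",np.degrees(np.arctan2(*d.mean(0)[::-1])))
# bore
b=C[Fm&(Z<.1)&(np.hypot(C[...,0]-c[0],C[...,1]-c[1])<.0195)];q=b[:,:2]-c
n=q@np.array([0,0])
t0=np.radians(np.median(a))
R2=np.array([[np.cos(t0),np.sin(t0)],[-np.sin(t0),np.cos(t0)]]);q=(q@R2.T)*1e3
for k in np.argsort(-q[:,0]): print(*(q[k].round(0).astype(int)),int(b[k,2]*1000),end=" | ")
print()
# elbow
R=(U>165)&(U<240)&(V>200)&(V<290)
T=C[R&(Z>.0885)&(Z<.12)];print("block",cv2.minAreaRect(T[:,:2].astype(np.float32)),np.median(T[:,:2],0))
o=R&(Z>.068)&(Z<.087);O=C[o][:,:2];O=O[O[:,0]>.513];L=cv2.fitLine(O.astype(np.float32),cv2.DIST_HUBER,0,.01,.01).ravel();print("outlet line",L,np.degrees(np.arctan2(L[1],L[0])),O[:,0].max())
E
```

```text
mouth (np.int64(-347), np.float64(0.487), np.float64(-0.1815))
pointer ang 13.109031468994258 2.572481726706531 61 0.062274727011639844 mean dir 13.096448653948391
19 -3 94 | 19 -6 91 | 18 -1 93 | 17 -4 90 | 17 -6 88 | 17 -10 96 | 17 -8 88 | 16 -10 99 | 16 2 94 | 16 -1 89 | 16 -9 90 | 16 -4 88 | 15 -10 91 | 15 3 90 | 15 -5 90 | 15 1 89 | 14 -6 93 | 14 -9 88 | 14 -1 89 | 14 -11 87 | 14 -2 91 | 13 3 88 | 13 -5 89 | 13 -12 91 | 13 1 88 | 13 -7 88 | 13 -1 88 | 12 4 85 | 12 -7 94 | 12 -10 89 | 12 -2 91 | 12 3 88 | 11 -4 90 | 11 -12 90 | 11 -6 87 | 11 -14 89 | 11 3 79 | 11 2 91 | 11 -1 87 | 11 0 76 | 11 -16 88 | 10 -7 91 | 10 -9 89 | 10 -1 90 | 10 -16 91 | 10 -4 88 | 10 -11 91 | 9 2 87 | 9 -6 87 | 9 3 75 | 9 -13 88 | 9 -15 88 | 9 -7 89 | 9 1 92 | 9 2 80 | 8 -9 89 | 8 0 78 | 8 0 91 | 8 -16 92 | 8 -3 76 | 8 -14 83 | 8 -3 91 | 8 -10 91 | 7 -5 89 | 7 4 79 | 7 1 75 | 7 -6 91 | 7 -14 91 | 7 -1 86 | 7 -8 89 | 7 0 78 | 6 -15 92 | 6 -18 88 | 6 -10 89 | 6 -2 91 | 6 -1 78 | 6 -4 75 | 6 4 78 | 5 -3 93 | 5 -11 92 | 5 2 74 | 5 -18 93 | 5 -14 88 | 5 -5 92 | 5 0 74 | 5 -8 89 | 5 -16 89 | 5 -3 85 | 4 -10 8
[... 1090 characters left out ...]
 -8 4 91 | -8 -11 77 | -8 -3 80 | -8 2 89 | -8 -14 74 | -8 -5 77 | -9 -15 89 | -9 -7 78 | -9 -15 78 | -9 -16 92 | -9 -9 78 | -9 4 89 | -10 -11 77 | -10 -14 87 | -10 -17 97 | -10 4 94 | -10 -15 87 | -10 -12 80 | -10 1 90 | -11 -8 74 | -11 -1 88 | -11 -12 84 | -11 -8 78 | -12 -10 76 | -12 -13 86 | -12 1 89 | -12 -11 80 | -13 -13 93 | -13 -1 89 | -13 -3 86 | -13 -10 91 | -13 -13 99 | -13 -5 88 | -14 -9 80 | -14 -10 94 | -14 -10 82 | -14 -12 96 | -15 -10 88 | -16 -9 95 | 
block ((0.494255930185318, 0.3318072259426117), (0.02835116907954216, 0.030008576810359955), 84.62928771972656) [0.49410499 0.33108505]
outlet line [ 0.9979127  -0.06457702  0.52975404  0.32828978] -3.7025669 0.5465193039267149
```

Slot boundaries in the pointer frame run at about 41–45° anticlockwise, so I'll start the search there. World numbers:
- **Elbow:** (0.494, 0.332), yaw about -5°. This agrees with the rack hole computed from the rack fit, (0.4946, 0.3322), and the top height of 0.093 matches.
- **Mouth:** about (0.488, -0.182), with the pointer at 13°.

I'm gripping with tool y at -95° in world, because that keeps joint 6 mid-range at the vise.

Request:
move_arm --motion '[[[-57,-26,10,10.5],[-114,-52,20,21],[-170,-78,30,31.5],[-227,-104,40,42],[-283,-130,52,52.5]]]' --grip 0.4 --newtons 60

```text
time: 1.42
eef_pos: [0.4703, 0.3596, 0.1662]
tcp_rot: [0.0, 0.623, 0.783, 0.0]
wrist_force: [0.3, 0.7, 1.3]
gripper_width: 0.0597
finger_force: 0.0
```

```bash
cat >> h.py <<'E'
from scipy.spatial.transform import Rotation as Ro
def go(x,y,z,yaw,s=None):
    "tool-frame shift (mm) and spin (deg) to TCP target with tool y at world yaw"
    s=s or arm.get_state();q=s["tcp_rot"];R=Ro.from_quat([q[1],q[2],q[3],q[0]]).as_matrix()
    d=R.T@(np.array([x,y,z])-s["eef_pos"])*1e3
    ty=np.degrees(np.arctan2(R[1,1],R[0,1]));sp=-((yaw-ty+180)%360-180)
    print("t",round(s["time"],2),"tcp",np.round(s["eef_pos"],4),"yaw",round(ty,2),"tilt",round(np.degrees(np.arccos(-R[2,2])),2),"F",np.round(s["wrist_force"],1),"T",np.round(s["wrist_torque"],2),"w",round(s["gripper_width"],4),"q6",round(s["joint_pos"][5],2))
    print("-> shift",np.round(d,1),"spin",round(sp,1))
E
python3 -c "
from h import *
go(.4942,.332,.15,-95)"
```

```text
t 1.43 tcp [0.4703 0.3596 0.1662] yaw 12.99 tilt 0.05 F [0.3 0.7 1.3] T [ 0.03 -0.03  0.07] w 0.0597 q6 0.37
-> shift [-32.2  17.1  16.2] spin 108.0
```

Request:
move_arm --motion '[[[-7,4,4,10.6],[-14,8,8,21.2],[-20,11,12,31.8],[-27,14,16,42.4],[-32,17,16,53]]]'

```text
time: 2.05
eef_pos: [0.4929, 0.3334, 0.1499]
tcp_rot: [0.0, 0.906, 0.422, -0.0]
wrist_force: [-0.2, 0.5, 0.6]
gripper_width: 0.0599
finger_force: 0.0
```

Request:
move_arm --motion '[[[0,0,0,10.6],[0,0,0,21.2],[0,0,0,31.8],[0,0,0,42.4],[0,0,0,53]]]'

```text
time: 2.68
eef_pos: [0.4929, 0.3338, 0.1502]
tcp_rot: [-0.0, 1.0, -0.026, 0.0]
wrist_force: [-0.3, 0.6, 0.2]
gripper_width: 0.0594
finger_force: 0.0
```

```bash
python3 -c "
from h import *
go(.4942,.332,.074,-95)
p=arm.read_camera('wrist');save(p,'w1.png');print(np.round(-np.array(p['R']).T@p['t'],3),p['mtx'])"
```

```text
t 2.67 tcp [0.4929 0.3338 0.1502] yaw -93.02 tilt 0.0 F [-0.3  0.6  0.2] T [ 0.01 -0.   -0.  ] w 0.0594 q6 2.17
-> shift [ 1.4  1.7 76.2] spin 2.0
[0.577 0.33  0.307] [[371.64829954   0.         322.7436922 ]
 [  0.         371.64829954 245.71695975]
 [  0.           0.           1.        ]]
```

View pics/w1.png

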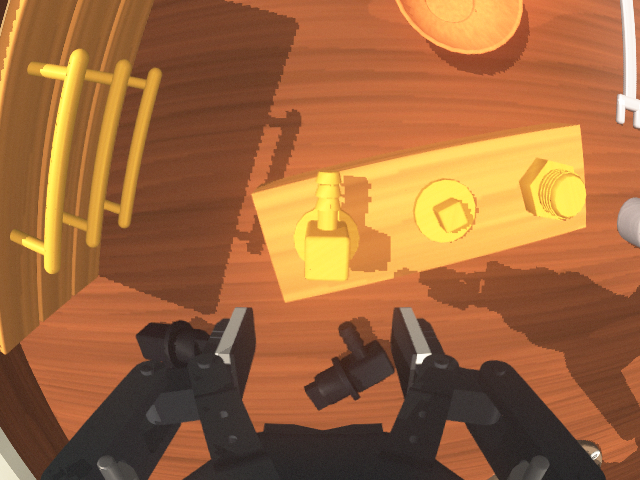

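The wrist view shows the brass block at (327,250) centred between the fingers, with the outlet pointing up the picture. The plug and nipple are to the right, well clear. I'll descend and grip.

Request:
move_arm --motion '[[[1,1.5,25,2],[1.4,1.7,50,2],[1.4,1.7,68,2],[1.4,1.7,76,2],[1.4,1.7,76,2]]]'

```text
time: 3.35
eef_pos: [0.4941, 0.332, 0.0739]
tcp_rot: [0.0, 0.999, -0.04, -0.0]
wrist_force: [-0.3, -0.1, -0.3]
gripper_width: 0.0599
finger_force: 0.0
```

Request:
move_arm --motion '[[[0,0,0,0],[0,0,0,0],[0,0,0,0],[0,0,0,0]]]' --grip -1 --newtons 60

```text
time: 3.85
eef_pos: [0.4946, 0.3321, 0.0751]
tcp_rot: [-0.0, 0.999, -0.041, 0.001]
wrist_force: [-0.4, -2.7, 7.7]
gripper_width: 0.0256
finger_force: 58.5
```

```bash
python3 -c "
from h import *
go(.4942,.332,.19,-95)"
```

```text
t 3.85 tcp [0.4946 0.3321 0.0751] yaw -94.66 tilt 0.07 F [-0.4 -2.7  7.7] T [-0.24  0.15 -0.03] w 0.0256 q6 2.19
-> shift [-3.000e-01  1.000e-01 -1.149e+02] spin 0.3
```

Request:
move_arm --motion '[[[0,0,-20,0],[0,0,-60,0],[0,0,-100,0],[0,0,-130,0],[0,0,-130,0]]]'

```text
time: 4.47
eef_pos: [0.4954, 0.3327, 0.2066]
tcp_rot: [-0.001, 0.999, -0.041, 0.002]
wrist_force: [0.6, 0.7, -3.7]
gripper_width: 0.0254
finger_force: 59.7
```

```bash
python3 -c "
from h import *
go(.488,-.182,.205,-37)"
```

```text
t 4.47 tcp [0.4954 0.3327 0.2066] yaw -94.66 tilt 0.26 F [ 0.6  0.7 -3.7] T [-0.02  0.03 -0.02] w 0.0254 q6 2.19
-> shift [3.450e+01 5.136e+02 4.000e-01] spin -57.7
```

Request:
move_arm --motion '[[[3,45,0,0],[7,100,0,0],[10,156,0,0],[14,212,0,0],[18,268,0,0]]]'

```text
time: 5.1
eef_pos: [0.4894, 0.0617, 0.2031]
tcp_rot: [0.0, 0.999, -0.041, -0.001]
wrist_force: [0.9, -0.5, -1.9]
gripper_width: 0.0255
finger_force: 59.9
```

Request:
move_arm --motion '[[[3,54,0,-10.5],[7,108,0,-21],[10,162,0,-31.5],[14,210,0,-42],[16,245,0,-52.5]]]'

```text
time: 5.72
eef_pos: [0.4855, -0.1835, 0.203]
tcp_rot: [-0.0, 0.929, 0.37, -0.0]
wrist_force: [2.0, 0.3, -2.6]
gripper_width: 0.0253
finger_force: 59.9
```

Request:
move_arm --motion '[[[0,0,0,-5],[0,0,0,-5]]]'

```text
time: 5.98
eef_pos: [0.4855, -0.1819, 0.203]
tcp_rot: [-0.001, 0.914, 0.407, -0.001]
wrist_force: [-0.1, 0.2, -3.5]
gripper_width: 0.0249
finger_force: 59.9
```

```bash
python3 - <<'E'
from h import *
go(.488,-.182,.205,-35)
p=arm.read_camera('top')
np.savez("top2",**{k:np.array(p[k]) for k in("img","range_z","mtx","R","t")})
a=cv2.resize(p["img"][170:290,420:540],None,fx=4,fy=4,interpolation=cv2.INTER_CUBIC)
q=arm.read_camera('wrist')
np.savez("wr2",**{k:np.array(q[k]) for k in("img","range_z","mtx","R","t")})
b=q["img"][100:480,150:470]
b=cv2.resize(b,(320,480)) if 0 else cv2.copyMakeBorder(b,0,100,0,0,cv2.BORDER_CONSTANT)
save({"img":np.hstack([a,b])},"c2.png")
E
```

```text
t 5.97 tcp [ 0.4855 -0.1819  0.203 ] yaw -42.0 tilt 0.1 F [-0.1  0.2 -3.5] T [ 0.04 -0.01  0.02] w 0.0249 q6 0.32
-> shift [ 1.6  1.9 -2. ] spin -7.0
```

View pics/c2.png

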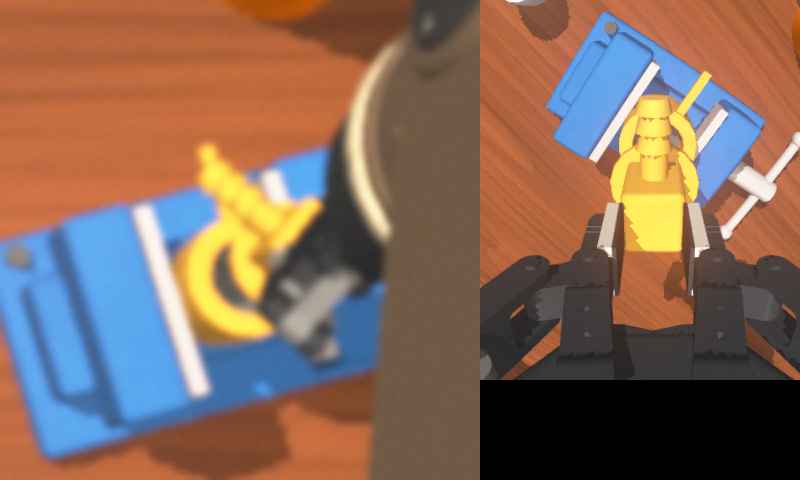

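The elbow is held upright, with the wrist crop showing its block between the pads and the fitting's ring below at about (655,135). I'll refine the mouth centre from the unoccluded edges in the first top picture.

```bash
python3 - <<'E'
from h import *
from scipy.optimize import least_squares
from scipy.ndimage import map_coordinates as mc
def px(p,X):
    c=np.array(p["R"])@X+p["t"]; K=p["mtx"]; return K[0][0]*c[0]/c[2]+K[0][2],K[1][1]*c[1]/c[2]+K[1][2]
p=dict(np.load("top.npz"));I=p["img"].astype(float);Y=I[...,0]-I[...,2]
c=np.array([.4875,-.182])
for it in range(3):
    pts=[]
    for side,R0,a0 in(("o",28,-65),("i",18,115)):
        for a in range(a0-75,a0+76,8):
            if side=="o" and -5<a<30: continue
            d=np.array([np.cos(np.radians(a)),np.sin(np.radians(a))]);rs=np.arange(R0-5,R0+5.1,.25)
            uv=np.array([px(p,np.r_[c+d*r/1e3,.112]) for r in rs]);g=mc(Y,[uv[:,1],uv[:,0]],order=1)
            k=np.argmax(np.abs(np.gradient(g))[2:-2])+2
            # need sign: outer falls, inner rises
            s=-np.gradient(g) if side=="o" else np.gradient(g); k=np.argmax(s)
            if s[k]>4: pts.append((*(c+d*rs[k]/1e3),R0/1e3,side))
    P=np.array([q[:3] for q in pts])
    r=least_squares(lambda q:np.hypot(P[:,0]-q[0],P[:,1]-q[1])-P[:,2],c,loss="soft_l1",f_scale=.0007); c=r.x
print("mouth",c.round(4),"rms",np.sqrt(np.mean(r.fun**2)).round(4),len(P))
# pointer centreline at z~.108
best=[]
for rr in range(34,58,3):
    th=np.arange(0,28,.25);uv=np.array([px(p,np.r_[c+rr/1e3*np.array([np.cos(np.radians(t)),np.sin(np.radians(t))]),.108]) for t in th])
    g=mc(Y,[uv[:,1],uv[:,0]],order=1);wt=np.clip(g-(g.min()+g.max())/2,0,None);best.append((wt*th).sum()/wt.sum())
print("pointer",np.round(best,1),np.median(best))
# slot in refined frame
C=cloud(p);t0=np.radians(np.median(best));R2=np.array([[np.cos(t0),np.sin(t0)],[-np.sin(t0),np.cos(t0)]])
q=(C[...,:2]-c)@R2.T*1e3;z=C[...,2];rad=np.hypot(q[...,0],q[...,1]);m=(rad<15.5)&(z<.097)&(z>.07)
Q=q[m];dz=z[m]
res=[]
for A in range(25,86):
  t=np.radians(A);y=-np.sin(t)*Q[:,0]+np.cos(t)*Q[:,1];x=np.cos(t)*Q[:,0]+np.sin(t)*Q[:,1]
  for o in np.arange(-2,6,.5):
    pred=np.where((np.abs(y-o)<6.2)&(np.abs(x)<15.2),.078,.090);res.append((np.mean(np.minimum(np.abs(dz-pred),.006)),A,o))
print(sorted(res)[:8])
# wrist rim
p=dict(np.load("wr2.npz"));K=p["mtx"];v,u=np.mgrid[:480,:640];dx=(u-K[0,2])/K[0,0];dy=(v-K[1,2])/K[1,1];th=np.hypot(dx,dy);s=np.tan(th)/np.maximum(th,1e-6);D=p["range_z"]
W=(np.stack([dx*s*D,dy*s*D,D],-1)-p["t"])@p["R"]
def ann(W,c):
    m=(np.abs(W[...,2]-.112)<.0035)&(np.hypot(W[...,0]-c[0],W[...,1]-c[1])<.034)&(D>0);return W[m][:,:2]
P=ann(W,c);r=least_squares(lambda k:(lambda r:np.maximum(.018-r,0)+np.maximum(r-.028,0))(np.hypot(*(P-k).T)),c,loss="soft_l1",f_scale=.0005)
print("wrist mouth",r.x.round(4),len(P))
b=W[(D>0)&(np.abs(W[...,2]-.2225)<.003)&(np.hypot(W[...,0]-.4855,W[...,1]+.182)<.022)]
if len(b): print("block top",cv2.minAreaRect(b[:,:2].astype(np.float32)),len(b))
o=W[(D>0)&(np.abs(W[...,2]-.205)<.012)&(W[...,0]>.4855+.012)&(np.hypot(W[...,0]-.4855,W[...,1]+.182)>.025)&(np.hypot(W[...,0]-.4855,W[...,1]+.182)<.06)&(W[...,1]>-.182+.01)]
if len(o): L=cv2.fitLine(o[:,:2].astype(np.float32),2,0,.01,.01).ravel();print("outlet",L,np.degrees(np.arctan2(L[1],L[0])),np.degrees(np.arctan2(*(o[:,:2].mean(0)-[.4855,-.1819])[::-1])),len(o))
E
```

```text
mouth [ 0.4887 -0.1849] rms 0.0011 36
pointer [17.5 17.2 17.  16.7 16.2 16.1 16.1 16.1] 16.472638769293972
[(np.float64(0.0021651442498322343), 48, np.float64(3.0)), (np.float64(0.0021694009983648714), 46, np.float64(3.0)), (np.float64(0.002172041321778527), 46, np.float64(3.5)), (np.float64(0.002178781587518346), 47, np.float64(3.0)), (np.float64(0.002185278701065927), 38, np.float64(2.5)), (np.float64(0.002192920385367083), 44, np.float64(3.0)), (np.float64(0.0021955653412151846), 45, np.float64(3.5)), (np.float64(0.0021985443536924713), 45, np.float64(3.0))]
wrist mouth [ 0.4892 -0.1832] 1118
block top ((0.485287606716156, -0.18039104342460632), (0.029573073610663414, 0.038724225014448166), 46.069149017333984) 3516
outlet [ 0.66340506  0.7482605   0.51274467 -0.15253915] 48.439915 47.14102235328077 2188
```

The refined centre puts the slot's offset at +3 mm, exactly as specified. So the mouth is at about (0.489, -0.184), and the slot angle is about 46° anticlockwise of the pointer. I'll target an outlet yaw of about 62° in world, which is tool y at -28°.

```bash
python3 -c "
from h import *
go(.4889,-.184,.182,-28)"
```

```text
t 6.08 tcp [ 0.4859 -0.1813  0.2034] yaw -42.03 tilt 0.07 F [ 1.2  0.5 -2.5] T [-0.01 -0.02 -0.04] w 0.0255 q6 0.32
-> shift [-0.   4.1 21.4] spin -14.0
```

Request:
move_arm --motion '[[[0,4,5,-7],[0,4,15,-14],[0,4,20,-14],[0,4,20,-14]]]'

```text
time: 6.58
eef_pos: [0.4891, -0.184, 0.1838]
tcp_rot: [-0.0, 0.858, 0.514, -0.0]
wrist_force: [0.4, 0.5, -2.3]
gripper_width: 0.0254
finger_force: 60.0
```

```bash
python3 -c "
from h import *
go(.4889,-.184,.162,-28)"
```

```text
t 6.58 tcp [ 0.4891 -0.184   0.1838] yaw -28.09 tilt 0.05 F [ 0.4  0.5 -2.3] T [ 0.02 -0.03 -0.03] w 0.0254 q6 0.07
-> shift [-0.1 -0.2 21.8] spin -0.1
```

Request:
move_arm --motion '[[[0,0,3,0],[0,0,6,0],[0,0,8,0],[0,0,10,0]]]'

```text
time: 7.08
eef_pos: [0.4893, -0.1845, 0.174]
tcp_rot: [0.0, 0.857, 0.516, 0.0]
wrist_force: [0.6, 0.4, -2.1]
gripper_width: 0.0258
finger_force: 60.0
```

Request:
move_arm --motion '[[[0,0,1,0],[0,0,2,0],[0,0,3,0],[0,0,3,0]]]'

```text
time: 7.58
eef_pos: [0.4893, -0.1844, 0.1711]
tcp_rot: [-0.0, 0.857, 0.516, -0.0]
wrist_force: [-0.5, 0.5, -3.1]
gripper_width: 0.0252
finger_force: 60.0
```

Request:
move_arm --motion '[[[0,0,2,0],[0,0,4,0],[0,0,6,0],[0,0,6,0]]]'

```text
time: 8.07
eef_pos: [0.4893, -0.1844, 0.1649]
tcp_rot: [-0.0, 0.857, 0.516, -0.0]
wrist_force: [0.1, -0.1, -2.8]
gripper_width: 0.0251
finger_force: 60.0
```

Request:
move_arm --motion '[[[0,0,1,0],[0,0,2,0],[0,0,3,0],[0,0,4,0]]]'

```text
time: 8.57
eef_pos: [0.4888, -0.1842, 0.161]
tcp_rot: [-0.0, 0.857, 0.516, -0.0]
wrist_force: [-4.9, 1.3, 3.5]
gripper_width: 0.0251
finger_force: 60.7
```

Request:
move_arm --motion '[[[0,0,1,0],[0,0,2,0],[0,0,3,0],[0,0,3,0]]]'

```text
time: 9.07
eef_pos: [0.4885, -0.1841, 0.1576]
tcp_rot: [-0.001, 0.857, 0.516, -0.001]
wrist_force: [-3.5, 1.2, -3.2]
gripper_width: 0.0252
finger_force: 60.1
```

Request:
move_arm --motion '[[[-0.3,-0.5,1,0],[-0.3,-0.5,2,0],[-0.3,-0.5,3,0],[-0.3,-0.5,3,0]]]'

```text
time: 9.57
eef_pos: [0.4884, -0.1843, 0.155]
tcp_rot: [-0.0, 0.857, 0.516, -0.0]
wrist_force: [-4.9, 3.8, 1.5]
gripper_width: 0.0252
finger_force: 60.6
```

Request:
move_arm --motion '[[[-0.3,-0.4,0.5,0],[-0.3,-0.4,1,0],[-0.3,-0.4,1.5,0],[-0.3,-0.4,1.5,0]]]'

```text
time: 10.07
eef_pos: [0.4884, -0.1845, 0.1542]
tcp_rot: [0.0, 0.857, 0.516, 0.0]
wrist_force: [-6.2, 4.9, 12.0]
gripper_width: 0.0255
finger_force: 62.0
```

```bash
python3 -c "
from h import *
go(.4889,-.184,.144,-28)"
```

```text
t 10.07 tcp [ 0.4884 -0.1845  0.1542] yaw -27.92 tilt 0.03 F [-6.2  4.9 12. ] T [0.91 1.39 0.03] w 0.0255 q6 0.07
-> shift [ 0.6  0.2 10.2] spin 0.1
```

Request:
move_arm --motion '[[[0.2,-0.8,-1,0],[0.2,-0.8,-1,0],[0.2,-0.8,0,0],[0.2,-0.8,0,0]]]'

```text
time: 10.58
eef_pos: [0.4882, -0.1842, 0.1542]
tcp_rot: [0.0, 0.857, 0.516, 0.0]
wrist_force: [-3.4, 3.4, 11.7]
gripper_width: 0.0252
finger_force: 61.8
```

Request:
move_arm --motion '[[[0,0,-1,-2],[0,0,-1,-4],[0,0,0,-4],[0,0,0,-4]]]'

```text
time: 11.08
eef_pos: [0.4881, -0.1841, 0.1541]
tcp_rot: [0.0, 0.838, 0.546, 0.0]
wrist_force: [-2.8, 3.0, 12.7]
gripper_width: 0.0255
finger_force: 62.0
```

Request:
move_arm --motion '[[[0,0,-1,4],[0,0,-1,8],[0,0,0,8],[0,0,0,8]]]'

```text
time: 11.58
eef_pos: [0.4876, -0.184, 0.1533]
tcp_rot: [-0.0, 0.874, 0.486, -0.0]
wrist_force: [-1.0, 0.3, -2.7]
gripper_width: 0.0253
finger_force: 60.0
```

The contact force vanished at outlet yaw of about 58°, so the tang is entering the slot. I'll ease it down.

Request:
move_arm --motion '[[[0,0,0.7,0],[0,0,1.4,0],[0,0,2,0],[0,0,2,0]]]'

```text
time: 12.08
eef_pos: [0.4877, -0.184, 0.1515]
tcp_rot: [-0.0, 0.874, 0.486, -0.0]
wrist_force: [-0.4, 0.3, -2.8]
gripper_width: 0.0251
finger_force: 60.0
```

Request:
move_arm --motion '[[[0,0,1,0],[0,0,2,0],[0,0,3,0],[0,0,4,0],[0,0,4,0]]]'

```text
time: 12.7
eef_pos: [0.4876, -0.184, 0.1475]
tcp_rot: [-0.0, 0.874, 0.485, -0.0]
wrist_force: [-1.2, 0.3, -3.3]
gripper_width: 0.0255
finger_force: 60.0
```

Request:
move_arm --motion '[[[0,0,1,0],[0,0,2,0],[0,0,3,0],[0,0,3,0]]]'

```text
time: 13.2
eef_pos: [0.4876, -0.184, 0.1445]
tcp_rot: [-0.0, 0.874, 0.485, -0.0]
wrist_force: [-0.9, 0.4, -3.9]
gripper_width: 0.025
finger_force: 60.0
```

```bash
python3 -c "
from h import *
go(.4877,-.184,.142,-32)"
```

```text
t 13.2 tcp [ 0.4876 -0.184   0.1445] yaw -31.92 tilt 0.01 F [-0.9  0.4 -3.9] T [ 0.07  0.26 -0.01] w 0.025 q6 0.14
-> shift [0.1 0.  2.5] spin 0.1
```

Request:
move_arm --motion '[[[0,0,1,0],[0,0,1.7,0],[0,0,2.4,0],[0,0,2.4,0]]]'

```text
time: 13.7
eef_pos: [0.4882, -0.1843, 0.1431]
tcp_rot: [0.001, 0.874, 0.485, 0.0]
wrist_force: [-3.2, 1.1, 14.4]
gripper_width: 0.0252
finger_force: 62.1
```

Bottomed in the slot, 11 mm below the first contact. I'll ease the pressure and screw clockwise, watching the torque.

Request:
move_arm --motion '[[[0,0,-0.8,0],[0,0,-0.8,5],[0,0,-0.7,10],[0,0,-0.6,15],[0,0,-0.6,15]]]' --newtons 90

```text
time: 14.32
eef_pos: [0.4877, -0.1839, 0.1433]
tcp_rot: [0.0, 0.93, 0.366, 0.0]
wrist_force: [-3.0, 3.0, 8.3]
gripper_width: 0.0242
finger_force: 89.1
```

```bash
python3 -c "
from h import *
go(.4877,-.184,.142,-74)
p=arm.read_camera('wrist');save({'img':p['img'][40:400,160:500]},'w3.png')"
```

```text
t 14.32 tcp [ 0.4877 -0.1839  0.1433] yaw -47.0 tilt 0.02 F [-3.   3.   8.3] T [0.75 0.77 0.02] w 0.0242 q6 0.4
-> shift [-0.1  0.   1.3] spin 27.0
```

View pics/w3.png

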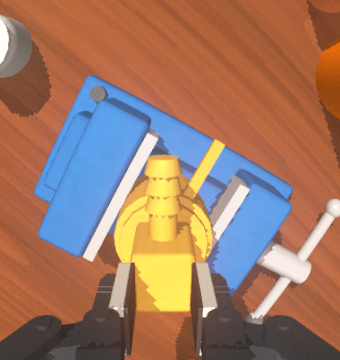

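The wrist crop shows the elbow seated in the fitting, with its outlet tip at (161,160) still anticlockwise of the pointer tip at (220,142). I'll continue, ending each call in motion so the torque can be read.

Request:
move_arm --motion '[[[0,0,0,3],[0,0,0,6],[0,0,0,9]]]'

```text
time: 14.75
eef_pos: [0.4877, -0.1839, 0.1432]
tcp_rot: [-0.0, 0.956, 0.292, 0.0]
wrist_force: [-3.2, 3.5, 5.7]
gripper_width: 0.024
finger_force: 88.9
```

```bash
cat > m.py <<'E'
from h import *
s=arm.get_state(); go(.4877,-.184,.142,-74,s); c=s["eef_pos"][:2]
p=arm.read_camera('wrist');K=p["mtx"];v,u=np.mgrid[:480,:640];dx=(u-K[0][2])/K[0][0];dy=(v-K[1][2])/K[1][1];th=np.hypot(dx,dy);t=np.tan(th)/np.maximum(th,1e-6);D=p["range_z"]
W=(np.stack([dx*t*D,dy*t*D,D],-1)-np.array(p["t"]))@np.array(p["R"])
I=p["img"].astype(int);br=(D>0)&(I[...,0]-I[...,2]>60)
q=W[...,:2]-c;r=np.hypot(q[...,0],q[...,1]);a=np.degrees(np.arctan2(q[...,1],q[...,0]))
for n,z0,z1,r0,r1 in(("pointer",.098,.116,.036,.066),("outlet",.126,.155,.025,.055)):
    m=br&(W[...,2]>z0)&(W[...,2]<z1)&(r>r0)&(r<r1)&(np.abs(a-25)<45)
    P=W[m][:,:2];L=cv2.fitLine(P.astype(np.float32),2,0,.01,.01).ravel();L*=np.sign(L[0])
    print(n,m.sum(),"median polar",np.median(a[m]).round(1),"line",np.degrees(np.arctan2(L[1],L[0])).round(1),"far tip polar",np.median(a[m&(r>r1-.015)]).round(1),"z",np.median(W[m][:,2]).round(3),"rmax",r[m].max().round(3))
m=br&(np.abs(W[...,2]-.112)<.003)&(r>.024)&(r<.032);print("rim n",m.sum(),W[m].mean(0).round(4))
E
python3 m.py
```

```text
t 14.75 tcp [ 0.4877 -0.1839  0.1432] yaw -56.01 tilt 0.02 F [-3.2  3.5  5.7] T [0.78 0.52 0.12] w 0.024 q6 0.56
-> shift [-0.1  0.1  1.2] spin 18.0
pointer 584 median polar 13.8 line 14.1 far tip polar 13.8 z 0.108 rmax 0.062
outlet 2143 median polar 34.0 line 34.1 far tip polar 34.0 z 0.146 rmax 0.053
rim n 952 [ 0.499  -0.1799  0.1116]
```

Request:
move_arm --motion '[[[0,0,0.1,3],[0,0,0.2,6],[0,0,0.3,9],[0,0,0.3,12]]]'

```text
time: 15.3
eef_pos: [0.488, -0.184, 0.143]
tcp_rot: [0.0, 0.982, 0.191, 0.0]
wrist_force: [-1.3, 4.3, 7.4]
gripper_width: 0.0237
finger_force: 89.1
```

```bash
python3 m.py
```

```text
t 15.3 tcp [ 0.488 -0.184  0.143] yaw -68.0 tilt 0.04 F [-1.3  4.3  7.4] T [0.81 0.47 0.28] w 0.0237 q6 0.77
-> shift [-0.3 -0.1  1. ] spin 6.0
pointer 349 median polar 13.6 line 17.8 far tip polar 13.8 z 0.108 rmax 0.062
outlet 2154 median polar 22.3 line 22.1 far tip polar 22.3 z 0.146 rmax 0.053
rim n 948 [ 0.4995 -0.1821  0.1116]
```

Request:
move_arm --motion '[[[0,0,-0.2,2],[0,0,-0.3,4],[0,0,-0.3,6]]]'

```text
time: 15.72
eef_pos: [0.4878, -0.184, 0.143]
tcp_rot: [0.0, 0.99, 0.139, 0.0]
wrist_force: [-2.2, 3.6, 5.7]
gripper_width: 0.0241
finger_force: 88.8
```

```bash
python3 m.py; python3 - <<'E'
from h import *
p=arm.read_camera('wrist');save({'img':cv2.resize(p['img'][60:300,220:460],None,fx=2,fy=2)},'w4.png')
E
```

```text
t 15.72 tcp [ 0.4878 -0.184   0.143 ] yaw -74.02 tilt 0.02 F [-2.2  3.6  5.7] T [0.84 0.24 0.29] w 0.0241 q6 0.87
-> shift [-0.1 -0.   1. ] spin -0.0
pointer 306 median polar 13.8 line 14.1 far tip polar 13.7 z 0.108 rmax 0.062
outlet 2149 median polar 16.4 line 16.4 far tip polar 16.3 z 0.146 rmax 0.053
rim n 969 [ 0.4997 -0.1834  0.1116]
```

View pics/w4.png

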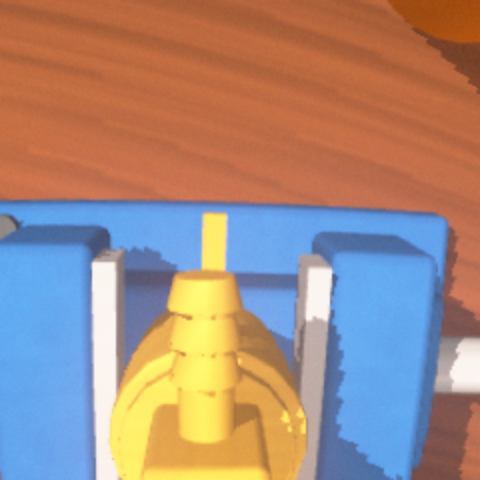

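The outlet tip at (205,275) now almost covers the pointer at (214,215), about 2° short, and the torque has risen to 0.29 N m. One last small turn with the pressure relieved, then release.

Request:
move_arm --motion '[[[0,0,-0.3,1],[0,0,-0.5,2],[0,0,-0.6,2]]]'

```text
time: 16.2
eef_pos: [0.4875, -0.184, 0.1432]
tcp_rot: [-0.0, 0.992, 0.122, -0.0]
wrist_force: [-0.2, 2.4, -4.2]
gripper_width: 0.0238
finger_force: 88.7
```

Request:
move_arm --motion '[[[0,0,0,0],[0,0,0,0],[0,0,0,0]]]' --grip 0.4

```text
time: 16.58
eef_pos: [0.4879, -0.1842, 0.1436]
tcp_rot: [0.0, 0.992, 0.123, 0.0]
wrist_force: [-1.0, -0.6, -0.1]
gripper_width: 0.0598
finger_force: 0.0
```

Request:
move_arm --motion '[[[0,0,-10,0],[0,0,-30,0],[0,0,-60,0],[0,0,-60,0],[0,0,-60,0]]]'

```text
time: 17.2
eef_pos: [0.4876, -0.184, 0.2036]
tcp_rot: [0.0, 0.992, 0.123, 0.0]
wrist_force: [-0.5, 0.0, 0.1]
gripper_width: 0.0598
finger_force: 0.0
```

```bash
sed -i 's/c=s\["eef_pos"\]\[:2\]/c=np.array([.4878,-.184])/' m.py; cat >> m.py <<'E'
b=W[br&(r<.024)&(W[...,2]>.155)&(W[...,2]<.18)];print("block top",b.mean(0).round(4),cv2.minAreaRect(b[:,:2].astype(np.float32)))
E
python3 m.py
```

```text
t 17.2 tcp [ 0.4876 -0.184   0.2036] yaw -75.92 tilt 0.02 F [-0.5  0.   0.1] T [-0.05  0.02 -0.01] w 0.0598 q6 0.91
-> shift [ 0.1 -0.  61.6] spin -1.9
pointer 160 median polar 13.9 line 16.3 far tip polar 13.9 z 0.108 rmax 0.062
outlet 1154 median polar 15.6 line 17.9 far tip polar 15.9 z 0.146 rmax 0.053
rim n 659 [ 0.4966 -0.1844  0.1117]
block top [ 0.49   -0.1841  0.1604] ((0.48864057660102844, -0.18413814902305603), (0.03016919642686844, 0.028091315180063248), 15.694021224975586)
```

The block top is at 0.160, so its centre is about 28 mm above the rim, and the outlet is within about 2° of the pointer. The gripper is clear, so I'm handing in.

```bash
python3 -c "
from h import *
print(arm.finish_job())"
```

```text
the job is handed in; nothing more can be done
None
```

The brass elbow is screwed down in the vise fitting and released: block centre about 28 mm above the rim, outlet within about 2° of the pointer by my last camera measurement, handed in at about 17 s (the judge's result was not shown).

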